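Pull the stray blister card from the tape crate and stack it for the order

ROBOT

A 6-joint arm with a two-finger parallel gripper is mounted at the origin on a cart in front of the work surface, level with it; the furniture and walls round the work are solid. World frame = base frame: x ahead of the robot, y to its left, z up, the work surface at z = 0. Lengths are in mm, angles in rad, forces in N, time in s.
With the tool pointing down it reaches from about 350 to 775 mm from the base axis. Payload 7.3 kg.
Tool frame: the origin (TCP) lies on the centre line of the jaws, within the pads' length; the fingertips stand 17 mm ahead of it and the grasp point (between the pads) lies 2 mm behind it; z points along the fingers, y is the line along which they close (so a half turn about z gives the same grasp; the last joint's range is limited). The gripper opens to 92 mm and grips with 3 to 60 N. Pads are 19 mm wide; open, the fingers measure 130 mm over their backs; the gripper's body (75 mm by 190 mm) begins 47 mm behind the grasp point.
Start: joints at [-1.417, 0.342, 1.524, -0, 1.275, -0.146], TCP at [155.07, -501.594, 243.741] pointing down, gripper open.
Joint ranges: [-2.53, 2.53], [-0.77, 2.02], [0.04, 2.7], [-1, 4.14], [0.28, 2.66], [-3.11, 3.11]. Speed limits (rad/s): [2.57, 2.57, 3.14, 3.14, 3.14, 3.14].

INTERFACE

Orientations are given as [roll, pitch, yaw] about the fixed x, y, z axes, in that order (R = Rz(yaw) Ry(pitch) Rx(roll)).
In Python, from plant import bot gives the robot as it stands. The module is installed in compiled form; this text tells all that it offers.
- The arm moves only by the shell command python3 -m pendant 'ROWS'. ROWS is JSON, a list of rows, each a list of 3 entries, a list of its own where there are three numbers: the shift along the world's x, y, z as a fraction of full scale, then the turn, a rotation vector about the world's x, y, z as a fraction of full scale, then the opening, from -1 (shut) to 1 (fully open), so that 0 is half open. In form: [[[tx, ty, tz], [rx, ry, rz], claw], ...]. A call has exactly 10 rows; each row shifts and turns the commanded pose from where the row before left it; what a row does not reach is not made up. Full scale, the value 1, is 30 mm for a shift and 0.12 rad for a turn. A row lasts 1/12 s, in which the tool goes at most 41.7 mm and 7.16 degrees, less where a joint would pass 70% of its speed; a pose out of reach is approached as far as the arm can. A call with a number of a shift or a turn outside -1 to 1 is refused whole. A call with a gripper value outside its range is refused whole. The fingers move at their own pace and stop on an object; the grip force is fixed at half the most. Time passes only in rows, so rows that do not move let the fingers close, or fill a call up. It gives the time, the measured TCP pose, the force, the opening and the grip force at its end, in the units of the state.
- bot.get_obs(): the state, without advancing time (a new reading comes with each control period).
- bot.capture(name): name is "side" or "top"; returns the picture (400x640x3 uint8, blue, green, red); there is no depth.
- bot.camera_params(name): a dict with "fovy" (degrees; the focal length in pixels is half the picture's height over the tangent of half this angle, whatever the lens; pixels are square), "cx", "cy" (the principal point, pixels), "camera_from_world" (4x4, takes a point from world to camera coordinates). Camera axes: x right, y down, z forward; pixel columns grow to the right and rows downward; lengths in mm; the calibration is good to about 2 mm. A picture is of the moment at which its call begins. camera_params takes no time and is no camera call.
- bot.close_job(): hands the job in; it is judged then, once.
The state is a dict: "time": time; "joint_positions": joint angles; "dq": joint speeds; "tau": joint torques, N m; "tool_pos": TCP position; "tcp_rot": TCP orientation; "contact_force": force on the tool from outside, world axes, zero at the start; "moment": the same for the moment, N m; "grip_width": finger opening in mm; "finger_force": force on a finger pad.
Only numpy, scipy, OpenCV 4.12 (cv2) and the standard library are available. Lean on these libraries where they do the work, as an engineer would, in place of code of your own. Each camera call takes 0.05 s, during which the arm holds its last target. There are 200 camera calls.

TASK

A blister card stands among the tape rolls in the grey crate. Take out the card alone, lay it flat, bubble side up, on the order pad and let go of it, then pick it up again and stack it squarely, bubble side up, on top of the card that lies in the tray. Leave everything else in the crate.

Things in the scene. Friction and masses are not known exactly. Their poses are not given: they have to be found in the camera images.
- card_center (a point): Centre of the card to fetch: a stiff 62 x 118 x 12 mm slab, about 30 g, a clear bubble on its front. Axes: x along the 62 mm width, y along the 118 mm length, z out of the bubble side. At the start it stands loose on a short edge in the crate, in any of four places in the row of rolls, y up, bubble facing the crate's far (+x) end, its top 44 mm higher than the rolls. Grip its 12 mm or its 62 mm.
- crate: Open grey plastic crate, fixed, outside 148 x 122 x 60 mm high, walls and floor 4 mm. Origin: centre of its underside, on the counter board (board top at height 0.056 m). Its x axis runs along the 148 mm length, away from the robot; card and rolls stand one behind the other along it, their centre line at y = -18 mm, cutter on the other side. z up.
- pad: Order pad, fixed, lying on the counter board: 145 mm (its x) x 100 mm (its y), 12 mm thick. Origin: centre of its underside; z up.
- tray: Shallow aluminium order tray, fixed, on the counter board: outside 170 mm (its x) x 158 mm (its y), 18 mm high, walls and floor 4 mm, so the inside floor is 162 x 150 mm. Origin: centre of its underside; z up.
- stock_center (a point): Centre of the blister card that already lies in the tray, loose, bubble side up: same 62 x 118 x 12 mm size and axes as the card to be fetched (x across the width, y along the length, z up out of the bubble side). Its length (y) lies along the tray's x axis, to within 7 degrees.
- roll_a: A roll of brown tape, 17 mm thick and 74 mm in diameter, standing on edge in the crate with its flat sides across the crate's length; solid for the gripper. Origin: centre of one flat face. To be left in the crate.
- roll_b: A roll of brown tape, 25 mm thick and 74 mm in diameter, standing on edge in the crate with its flat sides across the crate's length; solid for the gripper. Origin: centre of one flat face. To be left in the crate.
- roll_c: A roll of brown tape, 25 mm thick and 74 mm in diameter, standing on edge in the crate with its flat sides across the crate's length; solid for the gripper. Origin: centre of one flat face. To be left in the crate.
- cutter: A slim black snap-off cutter, 134 x 28 x 20 mm, lying on the crate's floor beside the row of rolls. Origin: centre of its underside. To be left in the crate.

How it is judged (in metres and radians):
On the way:
1. the card lies flat on the order pad, bubble side up, let go and at rest (x of card_center in the frame of pad between -0.045 and 0.045 m and y of card_center in the frame of pad between -0.045 and 0.045 m and z of card_center in the frame of pad between 0.014 and 0.023 m and angle between card_center's own z axis and vertical below 0.12 rad and contact force between card and the fingers below 0.05 N and linear speed of card below 0.02 m/s and angular speed of card below 0.2 rad/s), for 0.3 s.
At the end, for the whole second after the job is handed in: The fetched card lies flat (within 0.1 rad), bubble side up, at rest and released on top of the card in the tray, its centre within 10 mm along each of that card's edges and its long edges within 0.15 rad of parallel (either end may lead); the lower card lies flat in the tray (x of card_center in the frame of stock_center between -0.01 and 0.01 m and y of card_center in the frame of stock_center between -0.01 and 0.01 m and z of card_center in the frame of stock_center between 0.009 and 0.015 m and angle between the y axis of card_center and the y axis of stock_center, either way round below 0.15 rad and angle between each of card_center, stock_center's own z axis and vertical below 0.1 rad and x of stock_center in the frame of tray between -0.03 and 0.03 m and y of stock_center in the frame of tray between -0.05 and 0.05 m and contact force between card and the fingers below 0.05 N and linear speed of card below 0.02 m/s and angular speed of card below 0.2 rad/s); the robot touches nothing.
It fails at once if something other than the card is lifted out of the crate or thrown out of it (z of any of roll_a, roll_b, roll_c in the frame of crate above 0.085 m or z of cutter in the frame of crate above 0.065 m or horizontal distance between any of roll_a, roll_b, roll_c, cutter and crate above 0.105 m).
It also fails if it takes over 58 s, if anything falls off the work surface, if the arm or the gripper's body presses on something with over 40 N, if the wrist force passes 120 N, or if a joint passes its speed limit or range.

## Working session

There is one attempt and no reset: what is moved stays moved. The work goes in short steps, Python scripts to look and compute and a shell command to move; the robot and the scene stay as the last step left them, time stands still between calls to the robot, and variables do not carry over. Pictures are saved under pics/ and viewed, at most 13 in all, crops included, and the job is handed in when it is done.

```bash
mkdir -p pics; ls; python3 - <<'E'
from plant import bot
import cv2
for n in("side","top"):
    cv2.imwrite(f"pics/{n}0.png",bot.capture(n)); p=bot.camera_params(n); print(n,p)
print(bot.get_obs())
E
```

```text
pics
side {'fovy': 54.67768939482972, 'cx': 319.59277763836826, 'cy': 203.70136962292236, 'camera_from_world': array([[-8.76193177e-01, -4.81475537e-01,  2.16060860e-02,
         4.19556372e+02],
       [-3.12179662e-01,  5.32811051e-01, -7.86547037e-01,
         2.75107476e+02],
       [ 3.67191196e-01, -6.95912128e-01, -6.17152279e-01,
         7.09459043e+02],
       [ 0.00000000e+00,  0.00000000e+00,  0.00000000e+00,
         1.00000000e+00]])}
top {'fovy': 52.65048217847519, 'cx': 320.16823576381796, 'cy': 202.879279584425, 'camera_from_world': array([[ 1.16417852e-02, -9.99501603e-01,  2.93430479e-02,
        -7.50148772e+01],
       [-9.93778658e-01, -1.48157242e-02, -1.10383298e-01,
         5.19783940e+02],
       [ 1.10763022e-01, -2.78754361e-02, -9.93455844e-01,
         9.24519561e+02],
       [ 0.00000000e+00,  0.00000000e+00,  0.00000000e+00,
         1.00000000e+00]])}
{'time': 0.1, 'joint_positions': array([-1.41702300e+00,  3.42632632e-01,  1.52487899e+00,  4.02754523e-06,
        1.27536844e+00, -1.45977514e-01]), 'dq': array([-0.000733  , -0.001584  , -0.00219097,  0.00083921,  0.00024233,
        0.00091292]), 'tau': array([ 1.77400590e-03, -4.32004058e+01, -2.44695050e+01,  7.19782873e-02,
        5.26703009e-02, -5.42052862e-05]), 'tool_pos': array([ 155.00852112, -501.2684092 ,  243.13986285]), 'tcp_rot': array([-3.14031950e+00, -1.91075723e-04,  2.99749539e-01]), 'contact_force': array([-1.00023164,  0.34450563, -0.41345893]), 'moment': array([-0.07856289, -0.02334048,  0.03064351]), 'finger_force': 0.0, 'grip_width': 91.75576065037262}
```

View pics/top0.png

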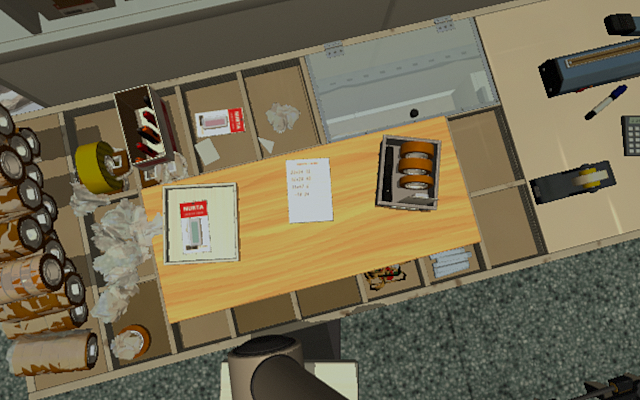

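View pics/side0.png

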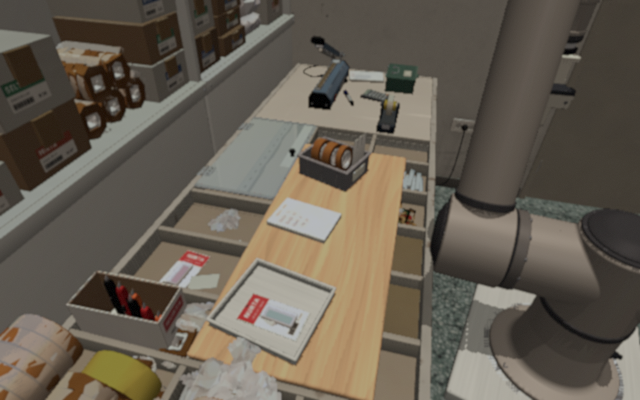

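The top view shows the crate at about (408,172), pad at (309,190) and tray at (202,222), with the stock card near (196,228). In the side view the card stands behind the rolls, near (362,150). I'll enlarge each of these.

```bash
python3 - <<'E'
import cv2,numpy as np
t=cv2.imread("pics/top0.png");s=cv2.imread("pics/side0.png")
a=cv2.resize(t[125:220,365:450],None,fx=6,fy=6,interpolation=cv2.INTER_CUBIC)   # x=365+u/6
b=cv2.resize(s[120:200,290:385],None,fx=6,fy=6,interpolation=cv2.INTER_CUBIC)
cv2.imwrite("pics/c1.png",a);cv2.imwrite("pics/c2.png",b)
c=cv2.resize(t[145:275,155:345],None,fx=4.2,fy=4.2,interpolation=cv2.INTER_CUBIC);cv2.imwrite("pics/c3.png",c)
E
```

```text
(no output)
```

View pics/c1.png

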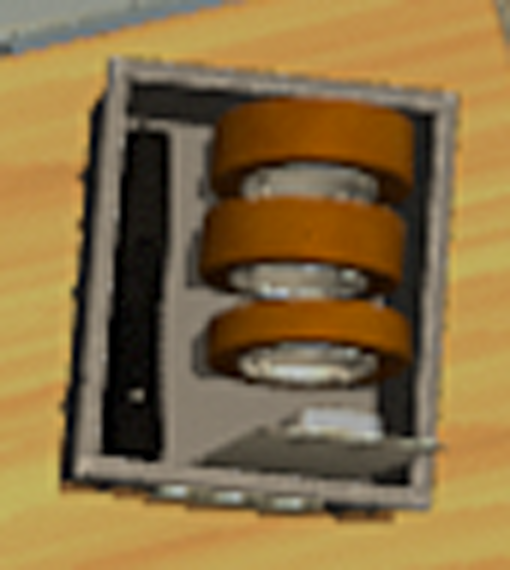

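View pics/c2.png

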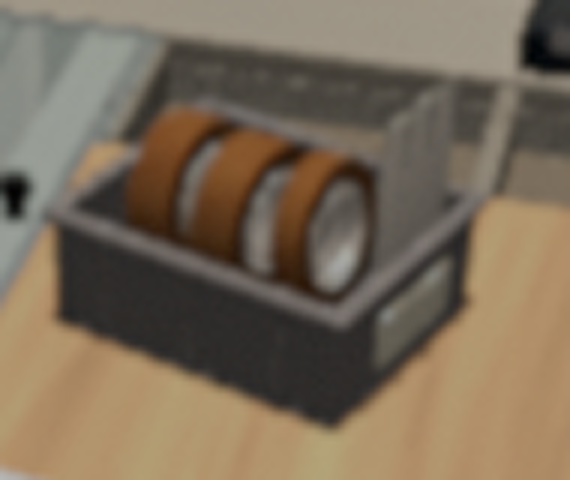

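View pics/c3.png

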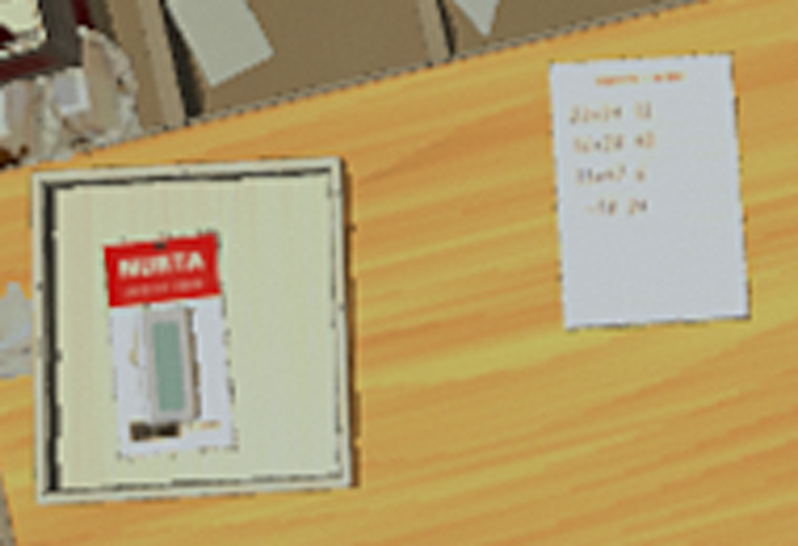

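Crop 1 shows rim corners at (113,62), (455,95), (425,505) and (70,480), three rolls, and the card at the near (-x) end at about (205-440, 428-478). Crop 2 shows the card at (385-445, 90-250). Crop 3 shows the tray, stock card and pad corners clearly. Next I'll fit the known shapes and project a card model.

```bash
cat > h.py <<'E'
import numpy as np,cv2
from plant import bot
from scipy.optimize import least_squares
def cam(n):
    p=bot.camera_params(n);f=200/np.tan(np.radians(p["fovy"]/2))
    return np.array([[f,0,p["cx"]],[0,f,p["cy"]],[0,0,1]]),p["camera_from_world"]
def proj(n,P):
    K,T=cam(n);q=np.asarray(P)@T[:3,:3].T+T[:3,3];q=q@K.T;return q[:,:2]/q[:,2:]
def back(n,uv,z):
    K,T=cam(n);C=-T[:3,:3].T@T[:3,3];d=np.linalg.inv(K)@np.c_[np.atleast_2d(uv),np.ones(len(np.atleast_2d(uv)))].T
    d=T[:3,:3].T@d;return (C[:,None]+d*(z-C[2])/d[2]).T
def rect(P,lx,ly):  # P corners: image TL,TR,BR,BL = (+x,+y),(+x,-y),(-x,-y),(-x,+y)
    L=np.array([[lx,ly],[lx,-ly],[-lx,-ly],[-lx,ly]])/2
    f=lambda q:(np.c_[np.cos(q[2])*L[:,0]-np.sin(q[2])*L[:,1]+q[0],np.sin(q[2])*L[:,0]+np.cos(q[2])*L[:,1]+q[1]]-P[:,:2]).ravel()
    r=least_squares(f,[P[:,0].mean(),P[:,1].mean(),0]);return r.x,np.abs(r.fun).max()
def un(P,x0,y0,s): return (np.array(P)+.5)/s-.5+[x0,y0]
E
cat > a.py <<'E'
from h import *
for n in("side","top"):
    T=cam(n)[1];print(n,-T[:3,:3].T@T[:3,3])
for nm,P,o,z,l in [("crate",[(110,60),(457,93),(427,507),(66,482)],(365,125,6),116,(148,122)),
 ("tray",[(32,175),(342,157),(353,487),(39,502)],(155,145,4.2),74,(170,158)),
 ("pad",[(551,62),(734,54),(748,319),(565,328)],(155,145,4.2),68,(145,100)),
 ("stock",[(106,245),(216,237),(234,446),(120,455)],(155,145,4.2),66,(118,62))]:
    print(nm,rect(back("top",un(P,*o),z),*l))
q=rect(back("top",un([(110,60),(457,93),(427,507),(66,482)],365,125,6),116),148,122)[0]
c,s=np.cos(q[2]),np.sin(q[2]);W=lambda x,y,z:[q[0]+c*x-s*y,q[1]+s*x+c*y,56+z]
for xx in(-70,-60,-50):
  pts=[W(xx,-18+y,z) for z in(4,122) for y in(31,-31)]
  print(xx,np.round((proj("top",pts)-[365,125]+.5)*6).tolist(),np.round((proj("side",pts)-[290,120]+.5)*6).tolist())
E
python3 a.py
```

```text
side [192.98827557 549.14697869 645.16426417]
top [415.02091326 -41.50512852 978.04599124]
crate (array([ 5.82107951e+02, -2.58180647e+02, -8.59377991e-02]), np.float64(5.896777539329662))
tray (array([4.67290383e+02, 1.98710258e+02, 6.92094215e-02]), np.float64(3.3542275102113877))
pad (array([ 5.46106307e+02, -4.19576470e+01,  6.54820848e-02]), np.float64(0.960543700410625))
stock (array([4.58774113e+02, 2.12556832e+02, 1.14152488e-01]), np.float64(3.896335539615052))
-70 [[183.0, 487.0], [343.0, 503.0], [258.0, 451.0], [441.0, 469.0]] [[375.0, 370.0], [442.0, 307.0], [396.0, 134.0], [467.0, 76.0]]
-60 [[185.0, 461.0], [345.0, 477.0], [260.0, 421.0], [443.0, 440.0]] [[356.0, 363.0], [423.0, 300.0], [375.0, 127.0], [447.0, 70.0]]
-50 [[187.0, 435.0], [347.0, 452.0], [262.0, 392.0], [445.0, 410.0]] [[336.0, 355.0], [404.0, 294.0], [354.0, 120.0], [427.0, 64.0]]
```

```bash
cat > b.py <<'E'
from h import *
q,e=rect(back("top",un([(110,60),(457,93),(429,505),(72,473)],365,125,6),116),148,122);print(q,e)
c,s=np.cos(q[2]),np.sin(q[2]);W=lambda x,y,z:[q[0]+c*x-s*y,q[1]+s*x+c*y,56+z]
out=[]
for n,x0,y0,w,h in(("top",395,178,50,37),("side",340,128,50,37)):
    im=cv2.imread(f"pics/{n}0.png")[y0:y0+h,x0:x0+w]
    im=cv2.resize(im,None,fx=8,fy=8,interpolation=cv2.INTER_CUBIC);im2=im.copy()
    for x,col in((-62,(0,255,255)),(-50,(255,0,255))):
        P=[W(x,y,z) for y,z in((13,4),(13,122),(-49,122),(-49,4))]
        cv2.polylines(im2,[np.int32((proj(n,P)-[x0,y0]+.5)*8)],True,col,1)
    P=[W(x,y,60) for x,y in((-74,61),(-74,-61),(74,-61),(74,61))]
    cv2.polylines(im2,[np.int32((proj(n,P)-[x0,y0]+.5)*8)],True,(0,255,0),1)
    out.append(np.hstack([im,im2]))
cv2.imwrite("pics/d.png",np.vstack(out))
E
python3 b.py
```

```text
[ 5.83112414e+02 -2.58910082e+02 -8.52295735e-02] 4.49847813673756
```

View pics/d.png

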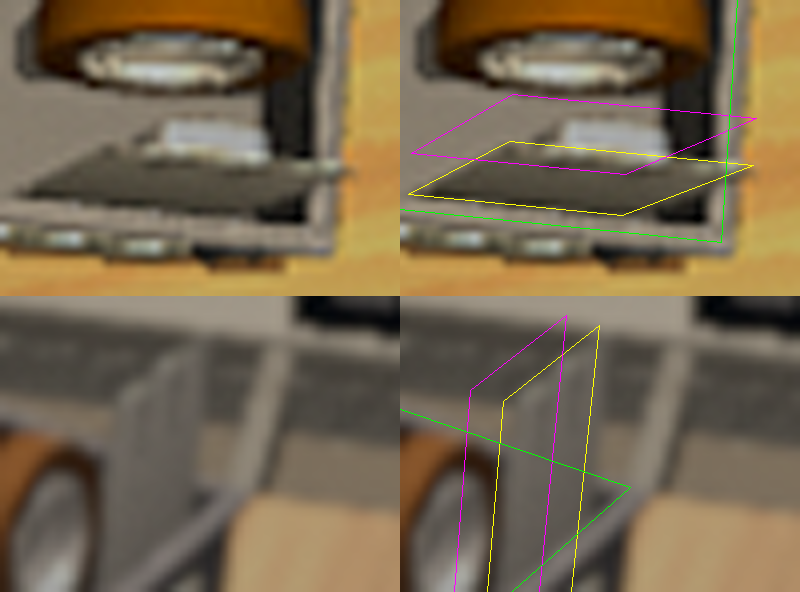

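The fit puts the card's back face at about crate x = -63. That gives a card centre near (524,-272) and a crate yaw of -0.085. I'll move above it now.

```bash
python3 -m pendant '[[[0.6,0.38,0],[0,0,-0.16],1],[[0.62,0.38,0],[0,0,-0.16],1],[[0.62,0.38,0],[0,0,-0.16],1],[[0.62,0.38,0],[0,0,-0.16],1],[[0.62,0.38,0],[0,0,-0.16],1],[[0.62,0.38,0],[0,0,-0.16],1],[[0.62,0.38,0],[0,0,-0.16],1],[[0.62,0.38,0],[0,0,-0.16],1],[[0.62,0.38,0],[0,0,-0.16],1],[[0.62,0.38,0],[0,0,-0.16],1]]'; python3 -m pendant '[[[0.62,0.38,0],[0,0,-0.16],1],[[0.62,0.38,0],[0,0,-0.16],1],[[0.62,0.38,0],[0,0,-0.16],1],[[0.62,0.38,0],[0,0,-0.16],1],[[0.62,0.38,0],[0,0,-0.16],1],[[0.62,0.38,0],[0,0,-0.16],1],[[0.62,0.38,0],[0,0,-0.16],1],[[0.62,0.38,0],[0,0,-0.16],1],[[0.62,0.38,0],[0,0,-0.16],1],[[0.5,0.38,0],[0,0,-0.16],1]]'
```

```text
time: 0.93
tool_pos: [341.2, -386.7, 243.4]
tcp_rot: [-3.141, 0.0, 0.107]
contact_force: [0.4, 0.3, -1.2]
grip_width: 91.7
finger_force: 0.0
time: 1.77
tool_pos: [523.9, -272.7, 243.2]
tcp_rot: [-3.141, 0.001, -0.085]
contact_force: [0.1, -0.9, -0.0]
grip_width: 91.8
finger_force: 0.0
```

```bash
python3 -m pendant '[[[0,0,-0.4],[0,0,0],1],[[0,0,-0.4],[0,0,0],1],[[0,0,-0.4],[0,0,0],1],[[0,0,-0.4],[0,0,0],1],[[0,0,-0.4],[0,0,0],1],[[0,0,-0.4],[0,0,0],1],[[0,0,-0.3],[0,0,0],1],[[0,0,-0.2],[0,0,0],1],[[0,0,0],[0,0,0],1],[[0,0,0],[0,0,0],1]]'; python3 - <<'E'
from h import *
t=bot.capture("top")[150:220,375:445];s=bot.capture("side")[100:170,310:380]
cv2.imwrite("pics/e.png",cv2.resize(np.hstack([t,s]),None,fx=5.7,fy=5.7,interpolation=cv2.INTER_CUBIC))
E
```

```text
time: 2.6
tool_pos: [522.9, -273.6, 156.7]
tcp_rot: [-3.142, 0.0, -0.084]
contact_force: [-0.5, -0.1, 0.5]
grip_width: 91.8
finger_force: 0.0
```

View pics/e.png

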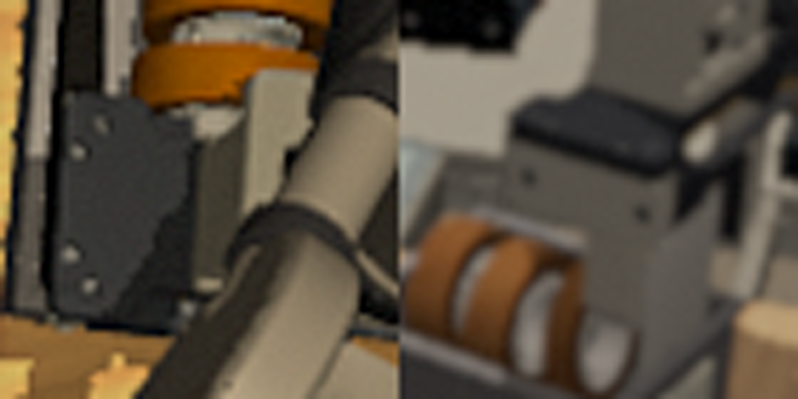

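The gripper hides the card in both views: the finger sits at (590-700, 170-320) in the right panel, above roll_a's near side. No contact so far, so I'll close and check the width.

```bash
python3 -m pendant '[[[0,0,0],[0,0,0],-1],[[0,0,0],[0,0,0],-1],[[0,0,0],[0,0,0],-1],[[0,0,0],[0,0,0],-1],[[0,0,0],[0,0,0],-1],[[0,0,0],[0,0,0],-1],[[0,0,0],[0,0,0],-1],[[0,0,0],[0,0,0],-1],[[0,0,0],[0,0,0],-1],[[0,0,0],[0,0,0],-1]]'
```

```text
time: 3.53
tool_pos: [522.9, -273.6, 156.8]
tcp_rot: [3.141, -0.0, -0.084]
contact_force: [0.5, 0.5, 0.5]
grip_width: 62.1
finger_force: 29.9
```

```bash
python3 -m pendant '[[[0,0,0.3],[0,0,0],-1],[[0,0,0.5],[0,0,0],-1],[[0,0,0.5],[0,0,0],-1],[[0,0,0.6],[0,0,0],-1],[[0,0,0.6],[0,0,0],-1],[[0,0,0.6],[0,0,0],-1],[[0,0,0.6],[0,0,0],-1],[[0,0,0.6],[0,0,0],-1],[[0,0,0.5],[0,0,0],-1],[[0,0,0.2],[0,0,0],-1]]'; python3 - <<'E'
from h import *
t=bot.capture("top")[130:230,365:465];s=bot.capture("side")[60:200,270:410]
cv2.imwrite("pics/f.png",np.hstack([cv2.resize(i,(400,400),interpolation=cv2.INTER_CUBIC) for i in(t,s)]))
print(bot.get_obs()["joint_positions"])
E
```

```text
time: 4.37
tool_pos: [523.4, -273.9, 309.9]
tcp_rot: [3.139, -0.004, -0.084]
contact_force: [-0.8, 0.0, 0.4]
grip_width: 62.6
finger_force: 29.9
[-6.11844795e-01  4.26900067e-01  1.21795246e+00 -1.39837270e-04
  1.49407826e+00  1.04313389e+00]
```

View pics/f.png

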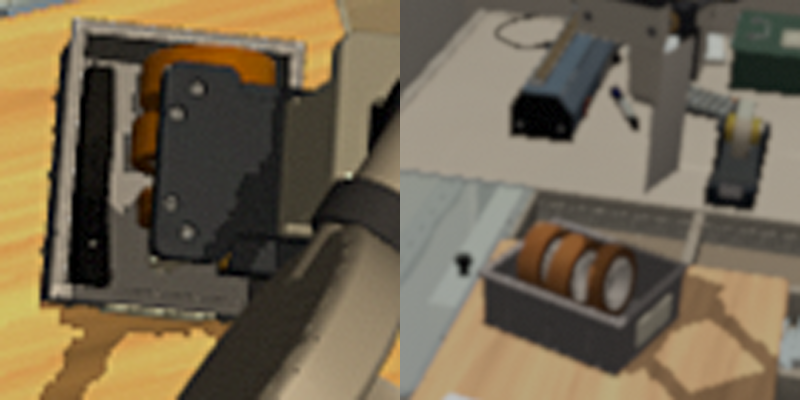

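The card is firmly held and the rolls and cutter are still in the crate; the card hangs at (650-680, 60-190) in the right panel. I'll carry it to the pad and start tilting forward.

```bash
python3 -m pendant '[[[0.06,0.5,0],[-0.04,-0.5,0],-1],[[0.06,0.78,0],[-0.04,-0.5,0],-1],[[0.06,0.78,0],[-0.04,-0.5,0],-1],[[0.06,0.78,0],[-0.04,-0.5,0],-1],[[0.06,0.78,0],[-0.04,-0.5,0],-1],[[0.06,0.78,0],[-0.04,-0.5,0],-1],[[0.06,0.78,0],[-0.04,-0.5,0],-1],[[0.06,0.78,0],[-0.04,-0.5,0],-1],[[0.06,0.78,0],[-0.04,-0.5,0],-1],[[0.06,0.7,0],[-0.04,-0.5,0],-1]]'; python3 -c "
from plant import bot;o=bot.get_obs();print(o['joint_positions'],o['tool_pos'])"; python3 -m pendant '[[[0,0,-0.2],[-0.04,-0.4,0],-1],[[0,0,-0.2],[-0.04,-0.4,0],-1],[[0,0,-0.2],[-0.04,-0.4,0],-1],[[0,0,-0.2],[-0.04,-0.4,0],-1],[[0,0,-0.2],[-0.04,-0.4,0],-1],[[0,0,-0.2],[-0.04,-0.4,0],-1],[[0,0,-0.2],[-0.04,-0.4,0],-1],[[0,0,-0.2],[0,0,0],-1],[[0,0,-0.2],[0,0,0],-1],[[0,0,0],[0,0,0],-1]]';  python3 -c "
from plant import bot;o=bot.get_obs();print(o['joint_positions'],o['tool_pos'])"
```

```text
time: 5.3
tool_pos: [539.9, -49.0, 305.6]
tcp_rot: [-3.138, -0.603, -0.086]
contact_force: [1.1, 0.2, -1.2]
grip_width: 62.6
finger_force: 29.9
[-0.30303135  0.04633213  1.87764948  0.21328452  0.63746846  1.21855348] [539.94080049 -49.03051322 305.61800572]
time: 6.13
tool_pos: [535.9, -57.2, 264.5]
tcp_rot: [-3.112, -0.862, -0.082]
contact_force: [0.0, 0.7, -0.4]
grip_width: 62.1
finger_force: 29.9
[-0.40074423  0.05663492  2.16827161  1.26631056  0.28240148  0.10293955] [535.93638642 -57.15862373 264.51879922]
```

Forward tilt stops near 0.86 rad because joint 5 is at its limit, but positive j4 turns the tool left. I'll swing the tool to about 0.85 azimuth and tilt further there.

```bash
python3 -m pendant '[[[0,0,0],[0,0,0.6],-1],[[0,0,0],[0,0,0.8],-1],[[0,0,0],[0,0,0.8],-1],[[0,0,0],[0,0,0.8],-1],[[0,0,0],[0,0,0.8],-1],[[0,0,0],[0,0,0.8],-1],[[0,0,0],[0,0,0.8],-1],[[0,0,0],[0,0,0.8],-1],[[0,0,0],[0,0,0.8],-1],[[0,0,0],[0,0,0.8],-1]]'; python3 -c "
from plant import bot;o=bot.get_obs();print(o['joint_positions'],o['tool_pos'])"; python3 -m pendant '[[[0,0,0],[0.25,-0.2,0],-1],[[0,0,0],[0.25,-0.2,0],-1],[[0,0,0],[0.25,-0.2,0],-1],[[0,0,0],[0.25,-0.2,0],-1],[[0,0,0],[0.25,-0.2,0],-1],[[0,0,0],[0.25,-0.2,0],-1],[[0,0,0],[0.25,-0.2,0],-1],[[0,0,0],[0.25,-0.2,0],-1],[[0,0,0],[0.25,-0.2,0],-1],[[0,0,0],[0,0,0],-1]]';  python3 -c "
from plant import bot;o=bot.get_obs();print(o['joint_positions'],o['tool_pos'])"
```

```text
time: 6.97
tool_pos: [536.3, -57.6, 266.0]
tcp_rot: [-3.11, -0.864, 0.857]
contact_force: [1.0, 0.1, -0.7]
grip_width: 61.9
finger_force: 29.9
[-0.70847586  0.31609309  1.81959467  0.93297977  1.24051166 -0.44112327] [536.34250474 -57.64373868 266.0242023 ]
time: 7.8
tool_pos: [536.4, -57.1, 265.2]
tcp_rot: [-3.06, -1.211, 0.809]
contact_force: [-0.8, 0.1, -1.4]
grip_width: 62.2
finger_force: 29.9
[-0.82463232  0.45095258  1.93213708  1.21631702  1.41076556 -0.78014809] [536.4439585  -57.0922706  265.18397214]
```

```bash
cat > t.py <<'E'
from h import *
from scipy.spatial.transform import Rotation as R
o=bot.get_obs();M=R.from_euler("xyz",o["tcp_rot"]).as_matrix();z=M[:,2];p=o["tool_pos"]
print("z",z,"y",M[:,1],"elev",np.degrees(np.arcsin(-z[2])))
n=np.cross(M[:,1],z);n*=np.sign(n[2])
for nm,q in(("centre",p+38*z),("bottom low",p+97*z-6*n),("top low",p-21*z-6*n)):print(nm,q)
print("rotvec units to level y",R.from_rotvec(np.cross(M[:,1],[M[0,1],M[1,1],0])).as_rotvec()/.12)
print([ -145/2,50])
E
python3 t.py
```

```text
z [ 0.58540403  0.73064713 -0.35136433] y [ 0.77333527 -0.63335257 -0.02858472] elev 20.570786092718603
centre [558.68931167 -29.32767959 251.83212777]
bottom low [591.76761243  12.25056831 225.4868185 ]
top low [522.68993679 -73.96579325 266.94780893]
rotvec units to level y [-0.1508684  -0.18421312  0.        ]
[-72.5, 50]
```

```bash
python3 -m pendant '[[[0,0,-0.3],[-0.15,-0.18,0],-1],[[0,0,-0.6],[0,0,0],-1],[[0,0,-0.6],[0,0,0],-1],[[0,0,-0.6],[0,0,0],-1],[[0,0,-0.6],[0,0,0],-1],[[0,0,-0.6],[0,0,0],-1],[[0,0,-0.6],[0,0,0],-1],[[0,0,-0.6],[0,0,0],-1],[[0,0,-0.4],[0,0,0],-1],[[0,0,-0.1],[0,0,0],-1]]';python3 t.py
```

```text
time: 8.63
tool_pos: [536.6, -56.7, 115.0]
tcp_rot: [3.139, -1.21, 0.888]
contact_force: [-0.6, -0.2, -0.6]
grip_width: 61.7
finger_force: 29.9
z [ 0.59201273  0.72434596 -0.3533325 ] y [ 0.77451775 -0.63255145  0.0009574 ] elev 20.691281841739247
centre [559.14512586 -29.18834046 101.54348519]
bottom low [592.73703216  11.90269651  75.08388368]
top low [522.87952957 -73.57012647 116.77711892]
rotvec units to level y [0.0050467  0.00617936 0.        ]
[-72.5, 50]
```

```bash
python3 -m pendant '[[[0,0,-0.06],[0,0,0],-1],[[0,0,-0.06],[0,0,0],-1],[[0,0,-0.05],[0,0,0],-1],[[0,0,-0.03],[0,0,0],-1],[[0,0,0],[0,0,0],-1],[[0,0,0],[0,0,0],-1],[[0,0,0],[0,0,0],-1],[[0,0,0],[0,0,0],-1],[[0,0,0],[0,0,0],-1],[[0,0,0],[0,0,0],-1]]'
```

```text
time: 9.47
tool_pos: [537.2, -57.2, 111.0]
tcp_rot: [3.127, -1.212, 0.898]
contact_force: [0.8, 0.5, -1.1]
grip_width: 62.1
finger_force: 29.9
```

```bash
python3 -m pendant '[[[0,0,-0.04],[0,0,0],-1],[[0,0,-0.03],[0,0,0],-1],[[0,0,0],[0,0,0],-1],[[0,0,0],[0,0,0],1],[[0,0,0],[0,0,0],1],[[0,0,0],[0,0,0],1],[[0,0,0],[0,0,0],1],[[0,0,0],[0,0,0],1],[[0,0,0],[0,0,0],1],[[0,0,0],[0,0,0],1]]'; python3 - <<'E'
from h import *
t=bot.capture("top")[130:240,255:365];s=bot.capture("side")[150:290,220:360]
cv2.imwrite("pics/g.png",np.hstack([cv2.resize(i,(400,400),interpolation=cv2.INTER_CUBIC) for i in(t,s)]))
E
```

```text
time: 10.3
tool_pos: [537.2, -57.2, 108.9]
tcp_rot: [3.128, -1.212, 0.898]
contact_force: [0.2, -0.4, -0.4]
grip_width: 91.5
finger_force: 0.0
```

View pics/g.png

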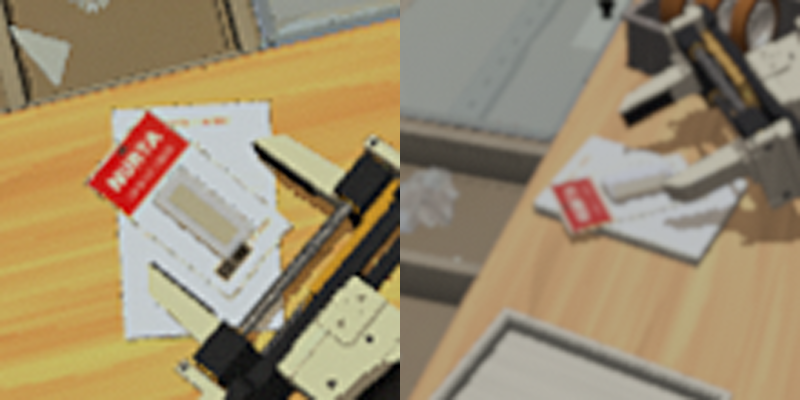

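The card lies flat on the pad, bubble up and released. Corners in the left panel are at (88,182), (150,112), (290,228) and (235,298). I'll lift and tilt back upright.

```bash
python3 - <<'E'
from h import *
P=un([(88,182),(150,112),(290,228),(235,298)],255,130,400/110)
print(rect(back("top",P,80),118,62))
E
python3 -m pendant '[[[0,0,0.3],[0,0,0],1],[[0,0,0.6],[0,0,0],1],[[0,0,0.6],[0,0,0],1],[[0,0,0.6],[0,0,0],1],[[0,0,0.6],[0,0,0],1],[[0,0,0.6],[0,0,0],1],[[0,0,0.6],[0,0,0],1],[[0,0,0.6],[0,0,0],1],[[0,0,0.6],[0,0,0],1],[[0,0,0.2],[0,0,0],1]]'; python3 -m pendant '[[[0,0,0],[-0.3,0.24,0],1],[[0,0,0],[-0.5,0.4,0],1],[[0,0,0],[-0.5,0.4,0],1],[[0,0,0],[-0.5,0.4,0],1],[[0,0,0],[-0.5,0.4,0],1],[[0,0,0],[-0.5,0.4,0],1],[[0,0,0],[-0.5,0.4,0],1],[[0,0,0],[-0.5,0.4,0],1],[[0,0,0],[-0.5,0.4,0],1],[[0,0,0],[-0.5,0.4,0],1]]';  python3 -m pendant '[[[0,0,0],[-0.5,0.4,0],1],[[0,0,0],[-0.5,0.4,0],1],[[0,0,0],[-0.5,0.4,0],1],[[0,0,0],[-0.5,0.4,0],1],[[0,0,0],[-0.5,0.4,0],1],[[0,0,0],[-0.5,0.4,0],1],[[0,0,0],[0,0,0],1],[[0,0,0],[0,0,0],1],[[0,0,0],[0,0,0],1],[[0,0,0],[0,0,0],1]]'; python3 t.py|head -1
```

```text
(array([552.9744032 , -36.82887934,   0.90005913]), np.float64(3.955023845724014))
time: 11.23
tool_pos: [537.3, -57.1, 270.6]
tcp_rot: [3.117, -1.212, 0.908]
contact_force: [0.5, 0.2, 0.7]
grip_width: 91.6
finger_force: 0.0
time: 12.07
tool_pos: [536.9, -57.3, 267.9]
tcp_rot: [3.128, -0.47, 0.896]
contact_force: [0.4, 0.6, -1.3]
grip_width: 92.2
finger_force: 0.0
time: 12.9
tool_pos: [536.7, -57.6, 267.6]
tcp_rot: [3.13, -0.014, 0.896]
contact_force: [0.5, -0.2, -0.1]
grip_width: 92.3
finger_force: 0.0
z [ 0.01801347  0.00396689 -0.99982987] y [ 0.78050189 -0.62504612  0.01158202] elev 88.9431144724846
```

```bash
python3 - <<'E'
from h import *
P=un([(88,182),(150,112),(290,228),(235,298)],255,130,400/110)
print(rect(back("top",P,71),118,62))
P=un([(106,245),(216,237),(234,446),(120,455)],155,145,4.2)
print(rect(back("top",P,63),118,62))
E
python3 -m pendant '[[[0.15,0.2,0],[-0.03,0.15,0],1],[[0.15,0.2,0],[0,0,0],1],[[0.15,0.2,-0.6],[0,0,0],1],[[0.1,0.1,-0.8],[0,0,0],1],[[0,0,-0.8],[0,0,0],1],[[0,0,-0.8],[0,0,0],1],[[0,0,-0.8],[0,0,0],1],[[0,0,-0.6],[0,0,0],1],[[0,0,-0.4],[0,0,0],1],[[0,0,-0.2],[0,0,0],1]]'
```

```text
(array([554.35693975, -36.78201512,   0.90005915]), np.float64(3.3383661944614857))
(array([4.58918030e+02, 2.13392520e+02, 1.14152499e-01]), np.float64(3.704731276983239))
time: 13.73
tool_pos: [552.7, -36.3, 116.0]
tcp_rot: [-3.14, 0.001, 0.896]
contact_force: [-0.9, -0.3, -0.6]
grip_width: 91.9
finger_force: 0.0
```

```bash
python3 -m pendant '[[[0.04,0,-0.3],[0,0,0],1],[[0,0,-0.3],[0,0,0],1],[[0,0,-0.2],[0,0,0],1],[[0,0,-0.1],[0,0,0],1],[[0,0,0],[0,0,0],1],[[0,0,0],[0,0,0],1],[[0,0,0],[0,0,0],1],[[0,0,0],[0,0,0],1],[[0,0,0],[0,0,0],1],[[0,0,0],[0,0,0],1]]'
```

```text
time: 14.57
tool_pos: [555.1, -36.2, 91.1]
tcp_rot: [3.141, 0.001, 0.897]
contact_force: [-0.2, -0.3, 1.2]
grip_width: 91.8
finger_force: 0.0
```

```bash
python3 -m pendant '[[[0,0,-0.06],[0,0,0],1],[[0,0,-0.06],[0,0,0],1],[[0,0,0],[0,0,0],1],[[0,0,0],[0,0,0],-1],[[0,0,0],[0,0,0],-1],[[0,0,0],[0,0,0],-1],[[0,0,0],[0,0,0],-1],[[0,0,0],[0,0,0],-1],[[0,0,0],[0,0,0],-1],[[0,0,0],[0,0,0],-1]]'
```

```text
time: 15.4
tool_pos: [554.9, -36.2, 87.3]
tcp_rot: [3.141, 0.001, 0.897]
contact_force: [-0.4, 0.4, -0.7]
grip_width: 61.7
finger_force: 30.0
```

```bash
python3 -m pendant '[[[0,0,0.3],[0,0,0],-1],[[0,0,0.6],[0,0,0],-1],[[0,0,0.6],[0,0,0],-1],[[0,0,0.6],[0,0,0],-1],[[0,0,0.3],[0,0,0],-1],[[-0.2,0.52,0],[0,0,-0.4],-1],[[-0.2,0.52,0],[0,0,-0.4],-1],[[-0.2,0.52,0],[0,0,-0.4],-1],[[-0.2,0.52,0],[0,0,-0.4],-1],[[-0.2,0.52,0],[0,0,-0.4],-1]]';  python3 -m pendant '[[[-0.2,0.52,0],[0,0,-0.4],-1],[[-0.2,0.52,0],[0,0,-0.4],-1],[[-0.2,0.52,0],[0,0,-0.4],-1],[[-0.2,0.52,0],[0,0,-0.4],-1],[[-0.2,0.52,0],[0,0,-0.4],-1],[[-0.2,0.52,0],[0,0,-0.4],-1],[[-0.2,0.52,0],[0,0,-0.4],-1],[[-0.2,0.52,0],[0,0,-0.4],-1],[[-0.2,0.52,0],[0,0,-0.4],-1],[[-0.2,0.52,0],[0,0,-0.4],-1]]';  python3 -m pendant '[[[-0.2,0.52,0],[0,0,-0.52],-1],[[0,0,0],[0,0,0],-1],[[0,0,0],[0,0,0],-1],[[0,0,0],[0,0,0],-1],[[0,0,0],[0,0,0],-1],[[0,0,0],[0,0,0],-1],[[0,0,0],[0,0,0],-1],[[0,0,0],[0,0,0],-1],[[0,0,0],[0,0,0],-1],[[0,0,0],[0,0,0],-1]]'; python3 - <<'E'
from h import *
t=bot.capture("top")[165:275,145:255];s=bot.capture("side")[200:360,190:350]
cv2.imwrite("pics/i.png",np.hstack([cv2.resize(i,(400,400),interpolation=cv2.INTER_CUBIC) for i in(t,s)]))
E
```

```text
time: 16.23
tool_pos: [524.4, 42.5, 159.3]
tcp_rot: [3.141, 0.001, 0.654]
contact_force: [-0.4, -0.6, -0.4]
grip_width: 61.7
finger_force: 30.0
time: 17.07
tool_pos: [464.4, 198.5, 159.4]
tcp_rot: [3.141, 0.001, 0.174]
contact_force: [0.0, -0.0, 0.1]
grip_width: 61.3
finger_force: 30.0
time: 17.9
tool_pos: [459.0, 213.3, 159.2]
tcp_rot: [3.141, 0.001, 0.114]
contact_force: [-0.3, -0.2, -0.7]
grip_width: 61.6
finger_force: 30.0
```

View pics/i.png

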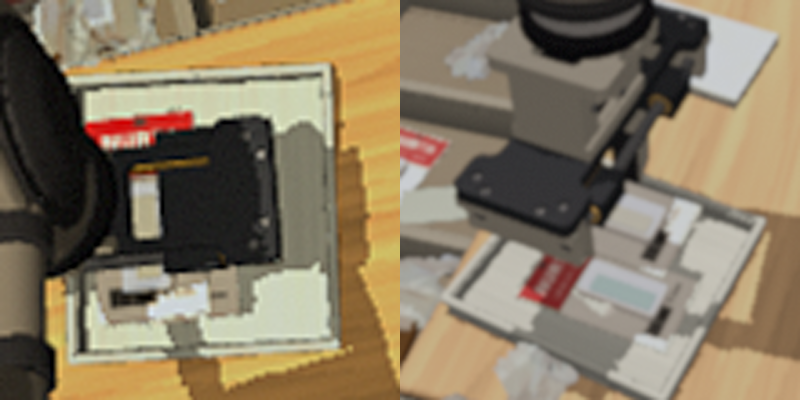

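The held card sits above the stock card, parallel to it, and the lower card is undisturbed at about (530-690, 250-340) in the right panel. I'll lower it.

```bash
python3 -m pendant '[[[0,0,-0.3],[0,0,0],-1],[[0,0,-0.4],[0,0,0],-1],[[0,0,-0.4],[0,0,0],-1],[[0,0,-0.4],[0,0,0],-1],[[0,0,-0.3],[0,0,0],-1],[[0,0,-0.2],[0,0,0],-1],[[0,0,-0.15],[0,0,0],-1],[[0,0,-0.05],[0,0,0],-1],[[0,0,0],[0,0,0],-1],[[0,0,0],[0,0,0],-1]]'
```

```text
time: 18.83
tool_pos: [459.2, 213.5, 93.6]
tcp_rot: [3.141, 0.0, 0.114]
contact_force: [0.2, 0.3, -0.8]
grip_width: 61.5
finger_force: 30.0
```

```bash
python3 -m pendant '[[[0,0,-0.03],[0,0,0],-1],[[0,0,-0.03],[0,0,0],-1],[[0,0,0],[0,0,0],-1],[[0,0,0],[0,0,0],0.5],[[0,0,0],[0,0,0],0.5],[[0,0,0],[0,0,0],0.5],[[0,0,0],[0,0,0],0.6],[[0,0,0],[0,0,0],0.6],[[0,0,0],[0,0,0],0.6],[[0,0,0],[0,0,0],0.6]]'; python3 -m pendant '[[[0,0,0.2],[0,0,0],0.6],[[0,0,0.4],[0,0,0],0.6],[[0,0,0.6],[0,0,0],0.6],[[0,0,0.8],[0,0,0],0.6],[[0,0,0.8],[0,0,0],0.6],[[0,0,0.6],[0,0,0],0.6],[[0,-0.6,0.3],[0,0,0],0.6],[[0,-0.8,0],[0,0,0],0.6],[[0,-0.8,0],[0,0,0],0.6],[[0,-0.8,0],[0,0,0],0.6]]';  python3 -m pendant '[[[0,-0.8,0],[0,0,0],0.6],[[0,-0.8,0],[0,0,0],0.6],[[0,-0.8,0],[0,0,0],0.6],[[0,-0.8,0],[0,0,0],0.6],[[0,-0.8,0],[0,0,0],0.6],[[0,-0.8,0],[0,0,0],0.6],[[0,-0.3,0],[0,0,0],0.6],[[0,0,0],[0,0,0],0.6],[[0,0,0],[0,0,0],0.6],[[0,0,0],[0,0,0],0.6]]'; python3 - <<'E'
from h import *
t=bot.capture("top")[165:275,145:255];s=bot.capture("side")[200:360,190:350]
cv2.imwrite("pics/j.png",np.hstack([cv2.resize(i,(400,400),interpolation=cv2.INTER_CUBIC) for i in(t,s)]))
E
```

```text
time: 19.67
tool_pos: [458.9, 213.4, 91.4]
tcp_rot: [3.141, 0.001, 0.114]
contact_force: [0.6, -0.1, -0.6]
grip_width: 73.6
finger_force: 0.0
time: 20.5
tool_pos: [458.8, 122.6, 203.2]
tcp_rot: [3.141, -0.0, 0.115]
contact_force: [0.6, 0.7, -0.2]
grip_width: 73.0
finger_force: 0.0
time: 21.33
tool_pos: [458.8, -28.7, 202.5]
tcp_rot: [3.141, 0.001, 0.115]
contact_force: [-0.5, -0.6, 0.4]
grip_width: 73.7
finger_force: 0.0
```

View pics/j.png

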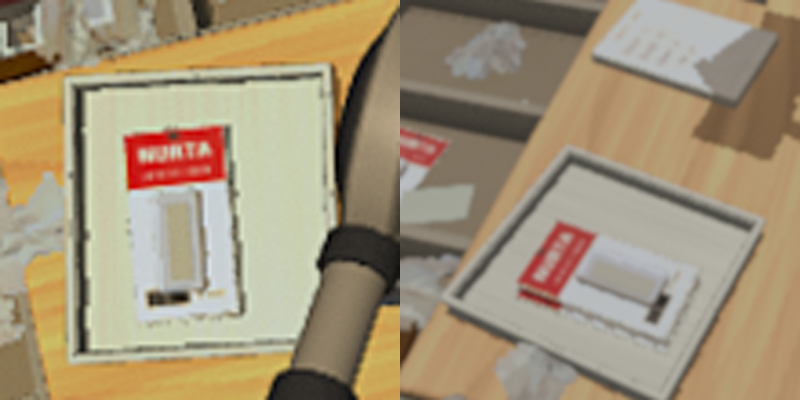

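The card lies on the stock card, bubble up. Corners in the left panel are at about (125,136), (228,125), (244,313) and (143,322). I'll check the offset before handing in.

```bash
python3 - <<'E'
from h import *
a=rect(back("top",un([(125,136),(228,125),(244,313),(143,322)],145,165,400/110),75),118,62)[0]
b=np.array([458.92,213.39,.1142]);d=a-b;c,s=np.cos(b[2]),np.sin(b[2])
print(a,"along",c*d[0]+s*d[1],"across",-s*d[0]+c*d[1],"yaw",d[2])
E
```

```text
[4.59939545e+02 2.08683779e+02 1.29921146e-01] along 0.47662107669353726 across -4.791745169095304 yaw 0.015721146275259418
```

```bash
python3 - <<'E'
from h import *
out=[]
for im,z in((cv2.imread("pics/top0.png"),63),(bot.capture("top"),75)):
    f=im.astype(float);w=np.clip(f[:,:,2]-np.maximum(f[:,:,1],f[:,:,0]),0,None);w=(w>70)
    m=np.zeros_like(w);m[195:235,165:225]=1;w&=m
    r=cv2.minAreaRect(np.argwhere(w)[:,::-1].astype(np.float32));y,x=np.nonzero(w);print(r,w.sum(),x.mean(),y.mean())
    for p in(r[0],(x.mean(),y.mean())): print(z,back("top",[p],z)[0])
E
```

```text
((193.3719482421875, 208.84754943847656), (14.5769624710083, 26.61400032043457), 83.6598129272461) 327 193.5137614678899 209.29663608562691
63 [499.24479917 218.56095887  63.        ]
63 [498.23324262 218.19741494  63.        ]
((192.83287048339844, 207.91232299804688), (14.65587043762207, 27.21804428100586), 83.9909896850586) 349 192.88825214899714 208.1948424068768
75 [500.21212951 216.43537299  75.        ]
75 [499.58271667 216.28412287  75.        ]
```

```bash
python3 -c "
from plant import bot;print(bot.close_job())"
```

```text
the job is handed in; nothing more can be done
None
```

The card was laid flat on the pad and let go, then stacked bubble side up on the tray card about 1 mm off lengthwise and 2–5 mm off across by camera measurement. The rolls and cutter stayed in the crate when the card came out, and I handed the job in after about 21 s; no verdict was returned.

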